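Ready the copy stand for a bound volume

TASK

Get the copy stand ready to photograph the old bound volume. First pull the folded-down camera up by the black grip on top of its column until the red lock button clicks out of the sleeve, then slide the volume along the board under the raised camera, without hitting the camera with it, until it lies square with its edges flush against both the far and the right-hand fence. Leave the other things on and around the stand where they are.

Things in the scene. Friction and masses are not known exactly. Their poses are not given: they have to be found in the camera images.
- stops_corner (a point): Inner corner of the copy stand's two aluminium fences, at the board's top face (18 mm above the table). Stand axes, z up: x along the right-hand fence to the far fence (away from the robot), y to the left along the far fence. Fences 12 mm thick, 14 mm high: far one at x > 0, from y = -12 to 270 mm; right-hand one at y < 0, from x = -200 mm to 0. Flush, the volume's centre is at (-80, 90, 22.5) mm.
- stand: Copy stand, fixed to the table, in a varying place, turned -0.2 to 0.15 rad. Same axes as stops_corner, which is at (105, -135, 18) mm from this origin (underside of the board). The grey board is 18 mm thick, from x = -170 to 140 and y = -250 to 250 mm. The column's sleeve, 34 mm square, top 153 mm above the table, stands at x = 25, y = -200 mm on a 74 mm square foot.
- book_mid (a point): Centre (half-way up) of the closed bound volume: brown, 160 mm along its own x, 180 mm along its y, 45 mm high, 0.5 to 1 kg, leather spine on its +x side. It starts flat on the left part of the board, turned up to 0.28 rad from the stand, clear of the lowered camera. Too wide to grip across: push it by its sides. Its friction on the board is about 0.5 to 0.7.
- grip_mid (a point): Centre of the black grip knob on top of the sliding tube: 36 mm across, 29 mm high, on a thin neck over a head block whose top is 22 mm below this point (36 mm along stand x, 42 along y). A boom, top 28 mm below this point, runs 155 mm along stand +y to the camera; along stand x the grip is free on both sides. It starts 210 to 225 mm above the table. Lifting takes about 11 N; it stays where left.
- lens_rim (a point): Centre of the camera lens's lower rim, 155 mm along stand +y from the column's axis and 169.5 mm below the grip's centre; it rises with the tube. Lens 47 mm across, camera body 46 mm square above it, up to the boom. Lowered, the rim is 22 to 37 mm above the board, lower than the volume's top; with the tube locked, 122 mm above the board.
- column (a joint): How far the tube is drawn up out of the sleeve (m): 0 fully down, starts at 0 to 0.015; the lock button snaps out at about 0.1, and the tube's end stop is at 0.1015. Once the button is out, the tube cannot go down.
- lock_button (a joint): How far the red spring button (10 mm) has come out (m): 0 held in by the sleeve wall, 0.007 snapped out through the hole near the top of the sleeve, on the face that looks along stand +x (away from the robot).
- loupe: Bystander: clear and black loupe, 42 mm across, 44 mm high, standing near the board's near edge, right of the middle: the volume may not have room to slide straight across past it until it has been moved towards the far fence. Origin under its centre, as for all the bystanders.
- eraser: Bystander: white eraser block with a blue sleeve, 52 by 22 mm, 14 mm high, on the near right corner of the board.
- tin: Bystander: round green-grey tin, 49 mm across, 23 mm high, on the board's far right corner. Fixed equipment stands round the table's edges: beyond x = 0.81 m a row of volumes (215 mm high) and a card cabinet (150 mm), beyond y = -0.47 m a scanner (110 mm), beyond y = 0.57 m a crate (230 mm high).
- brush_jar: Bystander: blue jar of brushes, 72 mm across, 190 mm high with its brushes, beside the board (left or right).
- paste_bottle: Bystander: white bottle, 62 mm across, 155 mm high, beside the board (left or right; it and the jar change places).
- stapler: Bystander: dark stapler, 150 mm along its x, 36 mm wide, 50 mm high, on the table beside the board's near part (left or right).
- card_box: Bystander: cardboard box of index cards, 85 mm (x) by 135 mm (y), 78 mm high, on the table beside the board's near part (it and the stapler change places).

How it is judged:
By the outcome, as a careful person would: the job done as asked, in the order asked, and still so for the second after the job is handed in, with the robot touching nothing.
It also fails if it takes over 69 s, if anything falls off the work surface, if the arm or the gripper's body presses on something with over 40 N, if the wrist force passes 120 N, or if a joint passes its speed limit or range.

ROBOT

A 6-joint arm with a two-finger parallel gripper is mounted at the origin on the work surface. World frame = base frame: x ahead of the robot, y to its left, z up, the work surface at z = 0. Lengths are in m, angles in rad, forces in N, time in s.
With the tool pointing down it reaches from about 0.3 to 0.775 m from the base axis. Payload 14.6 kg.
Tool frame: the origin (TCP) lies at the very end of the fingers, on their centre line; the grasp point (between the pads) lies 19 mm behind it (pinch_z is the distance from the TCP to the grasp point, in m); z points along the fingers, y is the direction in which the jaws open and shut (so a half turn about z gives the same grasp; the last joint's range is limited). The gripper opens to 94 mm and grips with 3 to 60 N. Pads are 16 mm wide; open, the fingers measure 119 mm over their backs; the gripper's body (75 mm by 177 mm) begins 78 mm behind the grasp point.
Start: joints at [-1.228, 0.3, 1.521, -0, 1.321, -0.067], TCP at [0.219, -0.504, 0.205] pointing down, gripper open.
Joint ranges: [-3.03, 3.03], [-0.79, 2.21], [0.23, 2.52], [-1.04, 4.18], [0, 3.07], [-2.55, 2.55]. Speed limits (rad/s): [2.22, 2.22, 2.57, 3.14, 3.14, 3.14].

INTERFACE

Orientations are given as [roll, pitch, yaw] about the fixed x, y, z axes, in that order (R = Rz(yaw) Ry(pitch) Rx(roll)).
In Python, from station import get_obs, camera, hand_in, pinch_z gives the robot as it stands.
- The arm moves only by the tool servo_tool, never from a script. Its argument "moves" is a list that holds one entry, the list of rows, each a list of 7 numbers: the turn, a rotation vector about the tool's x, y, z normalised to -1 to 1, where 1 is pi/2 rad, then the shift along the tool's x, y, z normalised to -1 to 1, where 1 is 500 mm, then the closure, from 0 (fully open) to 1 (shut). In form: [[[rx, ry, rz, x, y, z, hand], ...]]. A call has 1 to 12 rows; each row is the pose to reach, as a shift and turn from the pose measured when the call began, along the tool's axes at that moment; what a row does not reach only later rows make up. A row lasts 1/12 s, in which the tool goes at most 41.7 mm and 7.16 degrees, less where a joint would pass 70% of its speed; a pose out of reach is approached as far as the arm can. A call with a number of a shift or a turn outside -1 to 1 is refused whole. A call with a gripper value outside its range is refused whole. The fingers move at their own pace and stop on an object; "squeeze" is the grip in N (left out, the last holds). Time passes only in rows, so rows that repeat a pose let the fingers close. It gives the time, the measured TCP pose, the force and the opening at its end, in the units of the state.
- get_obs(): the state, without advancing time (a new reading comes with each control period).
- camera(name): name is "scene" or "top"; returns a dict with "color" (420x560x3 uint8, red, green, blue), "intrinsics" (3x3 intrinsics, pixels), "rvec" (rotation vector, rad) and "tvec" (3), from world to camera coordinates, as OpenCV has them. Camera axes: x right, y down, z forward; pixel columns grow to the right and rows downward; lengths in m; the calibration is good to about 2 mm. A picture is of the moment at which its call begins. There is no depth.
- hand_in(): hands the job in, once; it reports no verdict.
The state is a dict: "time_s": time; "qpos": joint angles; "joint_vel": joint speeds; "tau": joint torques, N m; "ee_pos": TCP position; "eef_rot": TCP orientation; "force": force on the tool from outside, world axes, zero at the start; "moment": the same for the moment, N m; "grip_width": finger opening in m.
Only numpy, scipy, OpenCV 4.12 (cv2) and the standard library are available. Lean on these libraries where they do the work, as an engineer would, in place of code of your own. Each camera call takes 0.05 s, during which the arm holds its last target.

## Working session

There is one attempt and no reset: what is moved stays moved. The work goes in short steps, Python scripts to look and compute and a tool call to move; the robot and the scene stay as the last step left them, time stands still between calls to the robot, and variables do not carry over. Pictures are saved under pics/ and viewed, and the job is handed in when it is done.

Besides the shell and the picture viewer there is one more tool, called after "Call:" as name(argument=value, ...), one argument or row to a line, values as JSON. servo_tool: Moves the arm, as the interface text tells. Scaled input: -1 to 1 covers 500 mm each way for a shift and pi/2 rad each way for a turn. Its arguments: {"type":"object","properties":{"moves":{"type":"array"},"squeeze":{"type":"number"}},"required":["moves"]}

```bash
mkdir -p pics; ls; python3 - <<'E'
from station import *
import cv2,numpy as np
print(get_obs(), pinch_z)
for n in("scene","top"):
    c=camera(n); cv2.imwrite(f"pics/{n}0.png",c["color"][:,:,::-1])
    np.savez(f"{n}.npz",K=c["intrinsics"],r=c["rvec"],t=c["tvec"]); print(n,c["intrinsics"],c["rvec"],c["tvec"])
E
```

```text
pics
{'time_s': 0.0, 'qpos': array([-1.22759348e+00,  3.00483813e-01,  1.52153334e+00,  3.19627590e-05,
        1.32068820e+00, -6.66270136e-02]), 'joint_vel': array([ 0.00120095,  0.00218257, -0.00018715,  0.00058037,  0.00105586,
       -0.00160797]), 'tau': array([ 1.40397956e-04, -5.31810915e+01, -3.52736056e+01,  7.07768463e-02,
        2.42942985e-02, -9.88931151e-05]), 'ee_pos': array([ 0.2190599 , -0.5042314 ,  0.20489955]), 'eef_rot': array([-3.14048449e+00, -1.04971634e-04,  4.09821870e-01]), 'force': array([ 0.19601441, -0.3572469 , -0.37605303]), 'moment': array([-0.02131876,  0.01736643,  0.01163984]), 'grip_width': 0.09415786639313276} 0.0188
scene [[469.87874085   0.         286.80726613]
 [  0.         469.87874085 208.45951007]
 [  0.           0.           1.        ]] [ 2.02108232  0.78004546 -0.45722652] [-0.43882163 -0.0421925   1.63920818]
top [[471.43080894   0.         288.21696584]
 [  0.         471.43080894 209.86769863]
 [  0.           0.           1.        ]] [ 2.17952275 -2.22037507  0.01507612] [0.0789112  0.54750493 1.36151374]
```

View pics/scene0.png

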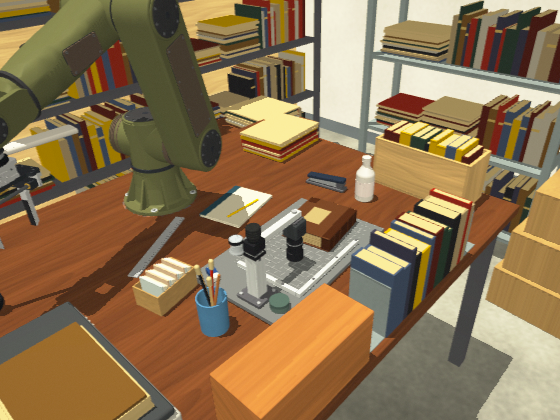

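View pics/top0.png

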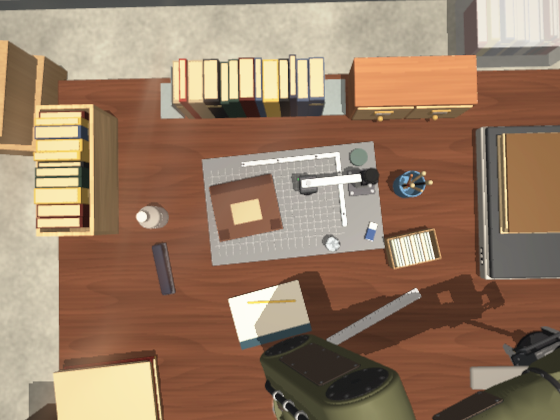

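The top view shows the board at about (205–383, 142–265), the book around (247, 208), the grip around (370, 177), the loupe at (332, 243) and the eraser at (371, 231). I'll enlarge it to measure.

```bash
python3 - <<'E'
import cv2
a=cv2.imread("pics/top0.png")
cv2.imwrite("pics/t_a.png",cv2.resize(a[130:275,195:395],None,fx=4,fy=4,interpolation=cv2.INTER_CUBIC))
b=cv2.imread("pics/scene0.png")
cv2.imwrite("pics/s_a.png",cv2.resize(b[180:320,210:385],None,fx=4,fy=4,interpolation=cv2.INTER_CUBIC))
E
```

```text
(no output)
```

View pics/t_a.png

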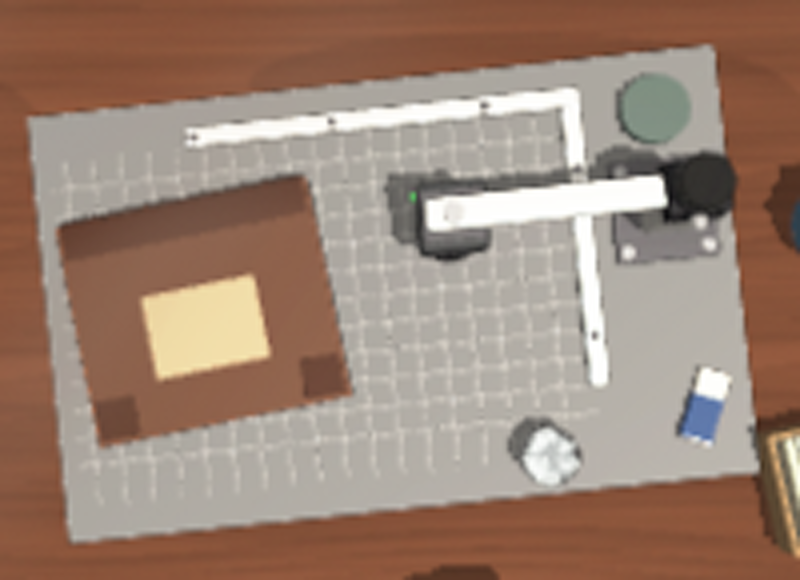

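View pics/s_a.png

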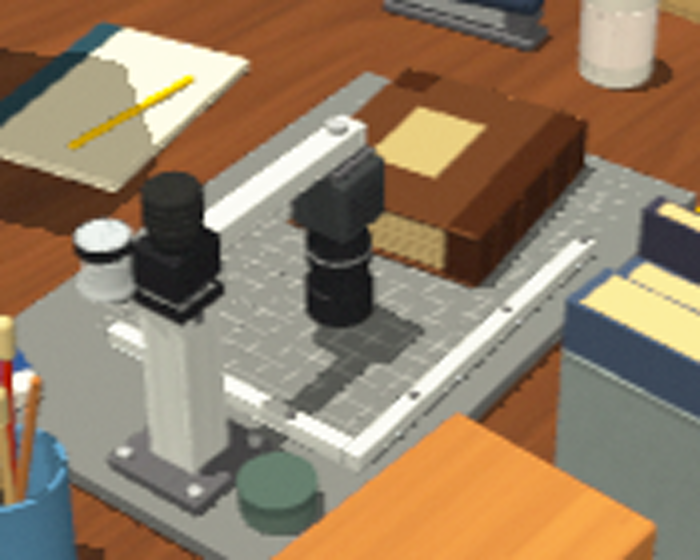

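```bash
cat > h.py <<'E'
import numpy as np,cv2
def cam(n):
    d=np.load(f"{n}.npz"); return d["K"],cv2.Rodrigues(d["r"])[0],d["t"].reshape(3)
def ray(n,uv,z):
    K,R,t=cam(n); uv=np.atleast_2d(uv).astype(float)
    d=(np.linalg.inv(K)@np.c_[uv,np.ones(len(uv))].T).T@R
    o=-R.T@t
    return o+d*((z-o[2])/d[:,2])[:,None]
def crop(p,ox,oy,s=4): return (np.array(p,float)+.5)/s-.5+[ox,oy]
def fit(model,pts):
    m=np.array(model,float);p=np.array(pts)[:,:2];mc=m.mean(0);pc=p.mean(0)
    a=m-mc;b=p-pc
    th=np.arctan2((a[:,0]*b[:,1]-a[:,1]*b[:,0]).sum(),(a*b).sum())
    R=np.array([[np.cos(th),-np.sin(th)],[np.sin(th),np.cos(th)]])
    o=pc-R@mc
    return th,o,R,(p-(m@R.T+o))
def proj(n,P):
    K,R,t=cam(n);return cv2.projectPoints(np.atleast_2d(np.array(P,float)),cv2.Rodrigues(R)[0],t,K,None)[0].reshape(-1,2)
E
python3 - <<'E'
from h import *
b=ray("top",crop([(29,117),(714,45),(757,472),(71,541)],195,130),.018)
th,o,R,res=fit([(140,250),(140,-250),(-170,-250),(-170,250)],b*1000)
print("stand",th,o,res.round(1))
k=ray("top",crop([(59,227),(305,177),(352,393),(101,445)],195,130),.063)
t2,o2,R2,res2=fit([(80,90),(80,-90),(-80,-90),(-80,90)],k*1000)
print("book",t2,o2,res2.round(1))
c=o+R@[105,-135]; print("corner",c,"fence px",proj("top",np.r_[c/1000,.032]))
print("book in corner frame",R.T@(o2-c),t2-th)
gx=o+R@[25,-200]; print("col",gx)
for z in (.225,.235): print(z,ray("top",crop([(701,184)],195,130),z)*1000)
np.savez("stand.npz",th=th,o=o)
for h in(.210,.225): print(h,(proj("scene",[gx[0]/1e3,gx[1]/1e3,h+.0145])-[210,180])*4)
l=ray("top",crop([(552,455)],195,130),.044)[0,:2]*1000; print("loupe corner frame",R.T@(l-c))
cam_=o+R@[25,-45];print("cam",cam_,R.T@(cam_-c))
E
```

```text
stand 0.08282255968927 [583.41031076  56.78983761] [[-0.9 -1.1]
 [-0.2  0.4]
 [ 0.4  2.5]
 [ 0.8 -1.8]]
book 0.1848075979365209 [556.99568717 186.69714051] [[-1.8 -2.4]
 [-3.2  1.7]
 [ 2.5  0.9]
 [ 2.5 -0.2]]
corner [699.21865589 -69.06097566] fence px [[335.29237143 156.1961396 ]]
book in corner frame [-120.5771199   266.64722945] 0.1019850382472509
col [ 624.8701959  -140.45639917]
0.225 [[ 622.70048213 -135.48593017  225.        ]]
0.235 [[ 621.72282625 -133.88322173  235.        ]]
0.21 [[165.59690385 188.24964133]]
0.225 [[164.00925286 166.31053361]]
loupe corner frame [-246.23569691   34.27500101]
cam [612.04737075  14.01228748] [-80.  90.]
```

```bash
python3 - <<'E'
from h import *
import cv2
P=[]
U=[crop((705,181),195,130),crop((172,184),210,180)]
for n in("top","scene"):
    K,R,t=cam(n);P.append(K@np.c_[R,t])
X=cv2.triangulatePoints(P[0],P[1],U[0].reshape(2,1),U[1].reshape(2,1));X=X[:3,0]/X[3];print(X,[proj(n,X)-u for n,u in zip(("top","scene"),U)])
s=np.load("stand.npz");th=float(s["th"]);o=s["o"];R=np.array([[np.cos(th),-np.sin(th)],[np.sin(th),np.cos(th)]])
print(R.T@(X[:2]*1000-o))
a=cv2.imread("pics/top0.png");cv2.imwrite("pics/t_b.png",cv2.resize(a[155:225,330:400],None,fx=8,fy=8,interpolation=cv2.INTER_CUBIC))
def col(xy,zz): return [*(o+R@xy)/1000,zz]
# overlay in scene of foot/sleeve top
b=cv2.imread("pics/scene0.png")
for img,n in((a,"top"),(b,"scene")):
    big=cv2.resize(img,None,fx=4,fy=4,interpolation=cv2.INTER_CUBIC)
    for xy,z in [((105,-135),.032),((105,135),.032),((-95,-135),.032),((105,-147),.032),((117,-147),.032)]+[((25+i,-200+j),.018) for i in(-37,37) for j in(-37,37)]+[((25+i,-200+j),.153) for i in(-17,17) for j in(-17,17)]+[((i,j),.018) for i in (140,-170) for j in(-250,250)]:
        u=proj(n,col(xy,z))[0]; cv2.circle(big,tuple(int(v) for v in u*4+1.5),3,(0,0,255),-1)
    x0,y0=(195,130) if n=="top" else (210,180)
    cv2.imwrite(f"pics/ov_{n}.png",big[y0*4:(y0+145)*4,x0*4:(x0+200)*4])
E
```

```text
[ 0.62476079 -0.13721826  0.22673773] [array([[-0.19559801, -0.1776457 ]]), array([[-0.28516247,  0.00280795]])]
[  25.15885652 -196.7639118 ]
```

View pics/ov_top.png

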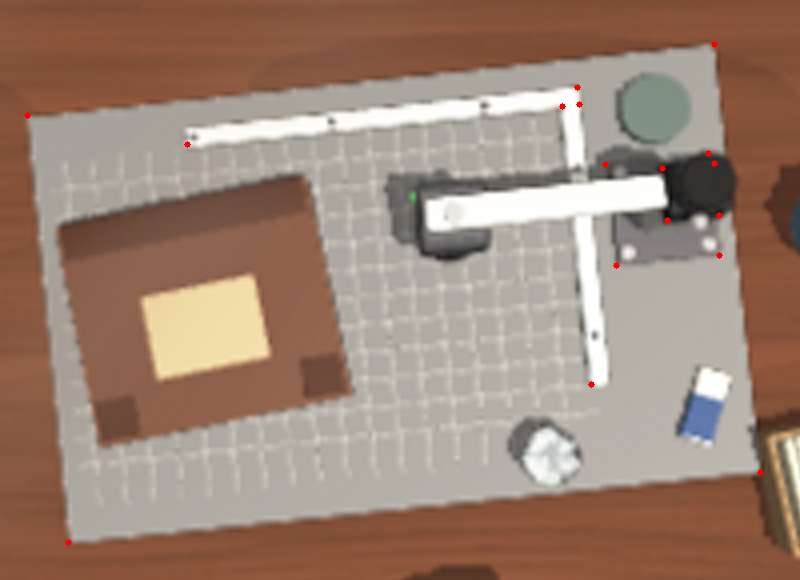

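View pics/ov_scene.png

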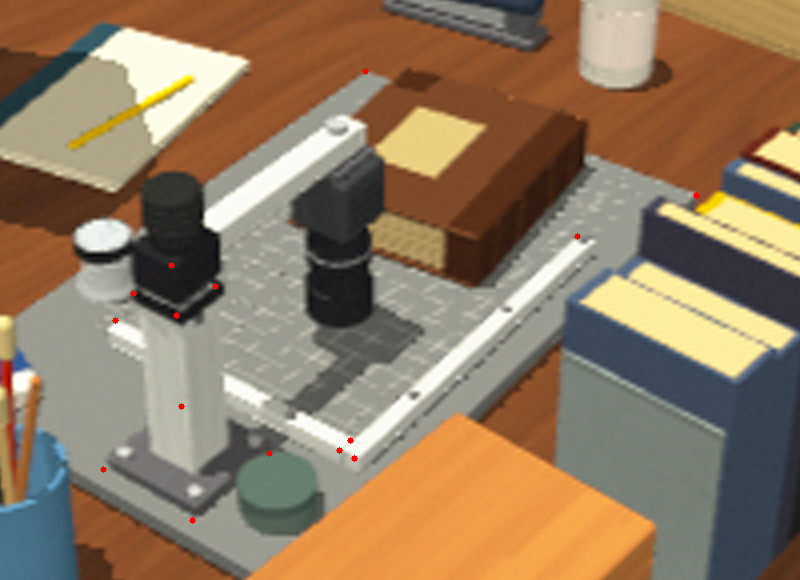

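View pics/t_b.png

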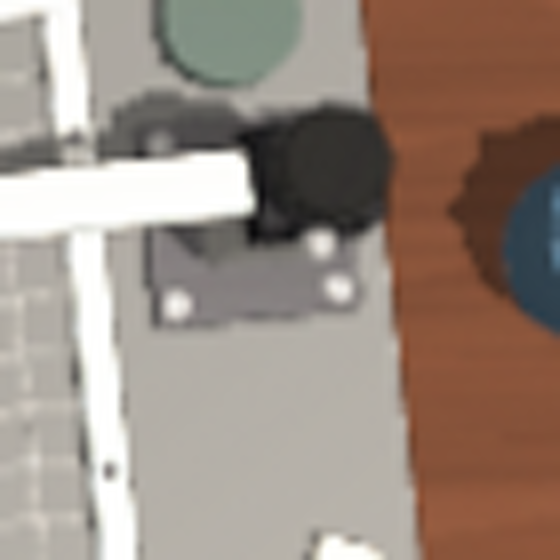

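```bash
cat >> h.py <<'E'
from scipy.spatial.transform import Rotation as Ro
def plan(*tg, th=None):
    """tg: (x,y,z,yaw) m, tool down"""
    from station import get_obs
    s=get_obs(); R0=Ro.from_euler("xyz",s["eef_rot"]); p=np.array(s["ee_pos"])
    print("t",round(s["time_s"],2),"p",p.round(4),"rpy",np.round(s["eef_rot"],3),"F",np.round(s["force"],1),"w",round(s["grip_width"],4))
    for x,y,z,yaw in tg:
        Rt=Ro.from_euler("xyz",[np.pi,0,yaw])
        print(np.r_[(R0.inv()*Rt).as_rotvec()/(np.pi/2), R0.inv().apply(np.array([x,y,z])-p)/.5].round(4))
_s=None
def S(x,y,z=None):
    """stops_corner frame mm -> world m"""
    s=np.load("stand.npz");th=float(s["th"]);R=np.array([[np.cos(th),-np.sin(th)],[np.sin(th),np.cos(th)]])
    w=(s["o"]+R@[105+x,-135+y])/1000
    return w if z is None else np.r_[w,z/1000]
E
python3 -c "
from h import *
plan((.35,-.4,.34,.9),(.625,-.14,.33,1.654))"
```

```text
t 0.1 p [ 0.219  -0.5042  0.2049] rpy [-3.141 -0.     0.41 ] F [0.2 0.7 0.2] w 0.0939
[-6.000e-04 -2.000e-04 -3.121e-01  3.233e-01 -8.720e-02 -2.700e-01]
[-5.0000e-04 -5.0000e-04 -7.9210e-01  1.0349e+00 -3.4500e-01 -2.4970e-01]
```

Call:
servo_tool(
  moves=[
    [[0,0,-0.1,0,0,-0.27,0],[0,0,-0.3,0.32,-0.087,-0.27,0],[0,0,-0.5,0.32,-0.087,-0.27,0],[0,0,-0.6,0.6,-0.2,-0.27,0],[0,0,-0.792,0.98,-0.33,-0.25,0],[0,0,-0.792,0.98,-0.33,-0.25,0],[0,0,-0.792,0.98,-0.33,-0.25,0],[0,0,-0.792,0.98,-0.33,-0.25,0],[0,0,-0.792,0.98,-0.33,-0.25,0],[0,0,-0.792,0.98,-0.33,-0.25,0],[0,0,-0.792,0.98,-0.33,-0.25,0],[0,0,-0.792,0.98,-0.33,-0.25,0]],
  ],
  squeeze=45,
)

```text
time_s: 1.1
ee_pos: [0.5513, -0.2045, 0.3241]
eef_rot: [-3.141, -0.001, 1.655]
force: [0.8, -0.5, 0.5]
grip_width: 0.0938
```

```bash
python3 -c "
from h import *
plan((.625,-.14,.27,1.654))"
```

```text
t 1.1 p [ 0.5513 -0.2045  0.3241] rpy [-3.141e+00 -1.000e-03  1.655e+00] F [ 0.8 -0.5  0.5] w 0.0938
[-0.0004 -0.0007  0.0005  0.116   0.1578  0.1083]
```

Call:
servo_tool(
  moves=[
    [[0,0,0,0.06,0.08,0.05,0],[0,0,0,0.116,0.158,0.108,0],[0,0,0,0.116,0.158,0.108,0],[0,0,0,0.116,0.158,0.108,0],[0,0,0,0.116,0.158,0.108,0]],
  ],
)

```text
time_s: 1.52
ee_pos: [0.6252, -0.139, 0.2685]
eef_rot: [-3.138, -0.002, 1.657]
force: [-0.3, 0.1, 0.4]
grip_width: 0.094
```

```bash
cat > snap.py <<'E'
import sys,cv2
from station import camera
n,out,x0,x1,y0,y1,s=sys.argv[1:8]
x0,x1,y0,y1,s=map(int,(x0,x1,y0,y1,s))
c=camera(n)["color"][:,:,::-1]; cv2.imwrite(f"pics/{out}_full.png",c)
cv2.imwrite(f"pics/{out}.png",cv2.resize(c[y0:y1,x0:x1],None,fx=s,fy=s,interpolation=cv2.INTER_CUBIC))
E
python3 snap.py scene s1 190 350 150 300 4; python3 -c "
from h import *
plan((.625,-.14,.194,1.654))
print((proj('scene',[.625,-.14,.27])-[190,150])*4)"
```

```text
t 1.57 p [ 0.6249 -0.14    0.2699] rpy [-3.140e+00 -1.000e-03  1.655e+00] F [-0.3  0.1  0.4] w 0.094
[-9.000e-04 -8.000e-04  8.000e-04 -1.000e-04  4.000e-04  1.519e-01]
[[241.4640671  240.41908657]]
```

View pics/s1.png

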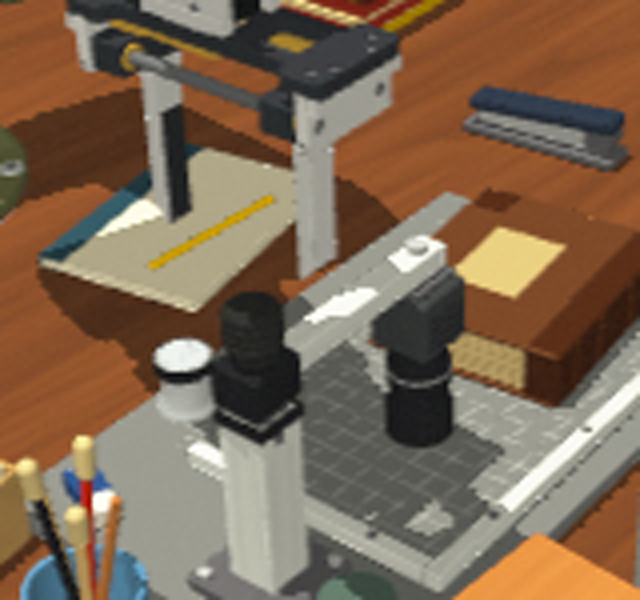

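Call:
servo_tool(
  moves=[
    [[0,0,0,0.003,0,0.05,0],[0,0,0,0.003,0,0.1,0],[0,0,0,0.003,0,0.148,0],[0,0,0,0.003,0,0.148,0],[0,0,0,0.003,0,0.148,0]],
  ],
)

```text
time_s: 1.98
ee_pos: [0.6242, -0.1394, 0.1968]
eef_rot: [-3.14, -0.001, 1.654]
force: [0.2, 0.0, 0.8]
grip_width: 0.0942
```

```bash

python3 snap.py scene s2 190 350 150 300 4;python3 snap.py top t2 320 420 130 230 6
```

```text
(no output)
```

View pics/s2.png

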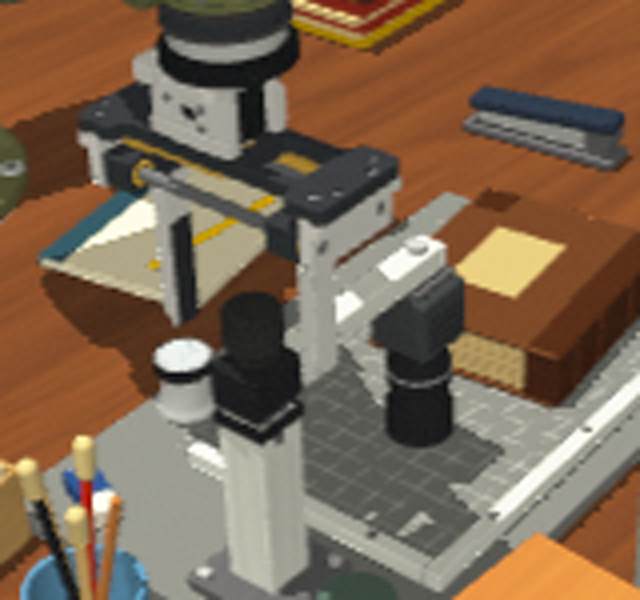

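View pics/t2.png

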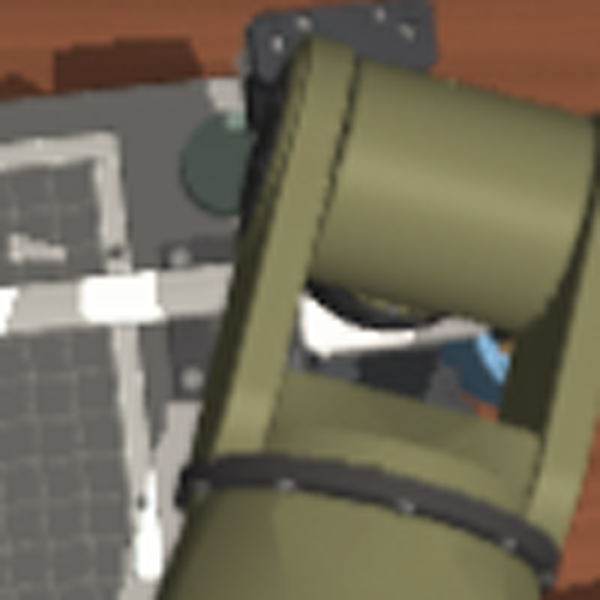

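The finger-tip midpoint at about (250, 350) lies on the knob's axis, so I'm closing.

Call:
servo_tool(
  moves=[
    [[0,0,0,0,0,0,0.4],[0,0,0,0,0,0,0.6],[0,0,0,0,0,0,1],[0,0,0,0,0,0,1],[0,0,0,0,0,0,1],[0,0,0,0,0,0,1],[0,0,0,0,0,0,1],[0,0,0,0,0,0,1],[0,0,0,0,0,0,1],[0,0,0,0,0,0,1]],
  ],
  squeeze=45,
)

```text
time_s: 2.92
ee_pos: [0.6264, -0.1391, 0.1986]
eef_rot: [3.136, 0.0, 1.655]
force: [15.6, 0.3, -4.3]
grip_width: 0.0354
```

Call:
servo_tool(
  moves=[
    [[0,0,0,0,0.003,0,1],[0,0,0,0,0.004,-0.02,1],[0,0,0,0,0.004,-0.04,1],[0,0,0,0,0.004,-0.06,1],[0,0,0,0,0.004,-0.08,1],[0,0,0,0,0.004,-0.1,1],[0,0,0,0,0.004,-0.1,1]],
  ],
)

```text
time_s: 3.5
ee_pos: [0.6266, -0.1391, 0.2482]
eef_rot: [-3.141, -0.001, 1.654]
force: [-15.6, 0.1, 4.0]
grip_width: 0.0355
```

```bash

python3 snap.py scene s3 190 350 150 300 4; python3 -c "
from h import *
plan((.625,-.14,.295,1.654))"
```

```text
t 3.55 p [ 0.6266 -0.1391  0.2482] rpy [ 3.142e+00 -1.000e-03  1.654e+00] F [-14.1  -0.1   2.4] w 0.0353
[ 0.     -0.0003  0.0002 -0.0015 -0.0032 -0.0936]
```

View pics/s3.png

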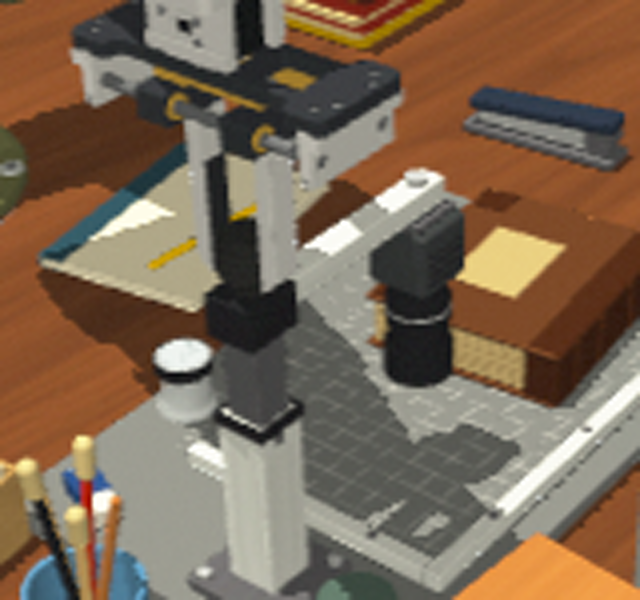

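Call:
servo_tool(
  moves=[
    [[0,0,0,0,-0.002,-0.02,1],[0,0,0,0,-0.002,-0.04,1],[0,0,0,0,-0.002,-0.06,1],[0,0,0,0,-0.002,-0.074,1],[0,0,0,0,-0.002,-0.074,1]],
  ],
)

```text
time_s: 3.97
ee_pos: [0.6264, -0.1391, 0.2856]
eef_rot: [3.14, -0.0, 1.655]
force: [6.5, 0.8, 0.9]
grip_width: 0.0356
```

Call:
servo_tool(
  moves=[
    [[0,0,0,0,0,-0.004,1],[0,0,0,0,0,-0.008,1],[0,0,0,0,0,-0.012,1],[0,0,0,0,0,-0.016,1],[0,0,0,0,0,-0.016,1]],
  ],
)

```text
time_s: 4.38
ee_pos: [0.6264, -0.1391, 0.2934]
eef_rot: [3.14, -0.001, 1.655]
force: [5.0, -1.3, -11.3]
grip_width: 0.0352
```

```bash

python3 snap.py scene s4 190 350 100 250 4; python3 -c "
from h import *
plan()"
```

```text
t 4.43 p [ 0.6264 -0.1391  0.2935] rpy [ 3.140e+00 -1.000e-03  1.655e+00] F [  4.5  -1.4 -10.9] w 0.0352
```

View pics/s4.png

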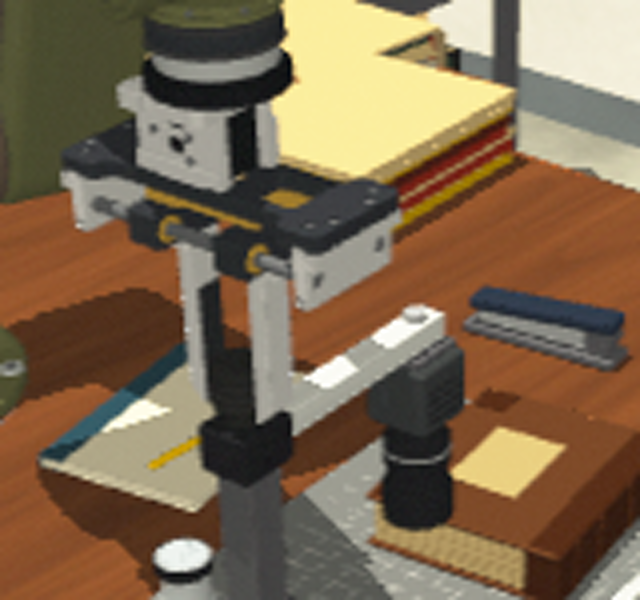

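Call:
servo_tool(
  moves=[
    [[0,0,0,0,0,-0.003,1],[0,0,0,0,0,-0.006,1],[0,0,0,0,0,-0.006,1]],
  ],
)

```text
time_s: 4.68
ee_pos: [0.6264, -0.1391, 0.2967]
eef_rot: [3.14, -0.0, 1.655]
force: [4.6, -0.9, -8.9]
grip_width: 0.0352
```

Call:
servo_tool(
  moves=[
    [[0,0,0,0,0,-0.003,1],[0,0,0,0,0,-0.006,1],[0,0,0,0,0,-0.006,1]],
  ],
)

```text
time_s: 4.93
ee_pos: [0.6264, -0.1391, 0.2971]
eef_rot: [-3.141, -0.002, 1.655]
force: [8.1, -1.8, -26.5]
grip_width: 0.0354
```

```bash

python3 snap.py scene s5 200 330 200 300 6
```

```text
(no output)
```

View pics/s5.png

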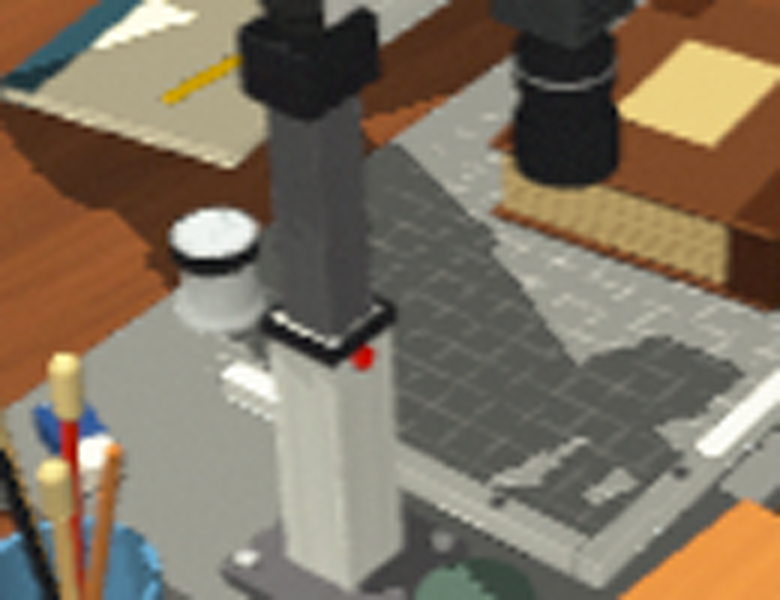

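The red button shows at (363, 356) in the crop, out through the sleeve. The force rise to −26 N matches the end stop. Next I relax, open and rise.

Call:
servo_tool(
  moves=[
    [[0,0,0,0,0,0.003,1],[0,0,0,0,0,0.004,1],[0,0,0,0,0,0.004,0],[0,0,0,0,0,0.004,0],[0,0,0,0,0,0.004,0],[0,0,0,0,0,0.004,0],[0,0,0,0,0,0.004,0],[0,0,0,0,0,0.004,0],[0,0,0,0,0,-0.04,0],[0,0,0,0,0,-0.08,0],[0,0,0,0,0,-0.12,0],[0,0,0,0,0,-0.12,0]],
  ],
)

```text
time_s: 5.98
ee_pos: [0.6269, -0.1393, 0.3615]
eef_rot: [3.137, 0.0, 1.655]
force: [-1.0, -0.1, 0.1]
grip_width: 0.0938
```

```bash
python3 -c "
from h import *
print(S(-210,245),S(-80,90),S(-235,245))
plan((*S(-240,250),.36,3.224))"; python3 snap.py scene s6 200 330 160 260 6;
```

```text
[0.46967016 0.15772635] [0.61204737 0.01401229] [0.44475586 0.15565815]
t 5.98 p [ 0.6269 -0.1393  0.3615] rpy [3.137 0.    1.655] F [-1.  -0.1  0.1] w 0.0938
[ 0.0021  0.0026 -0.9991  0.6283 -0.3236  0.0013]
```

View pics/s6.png

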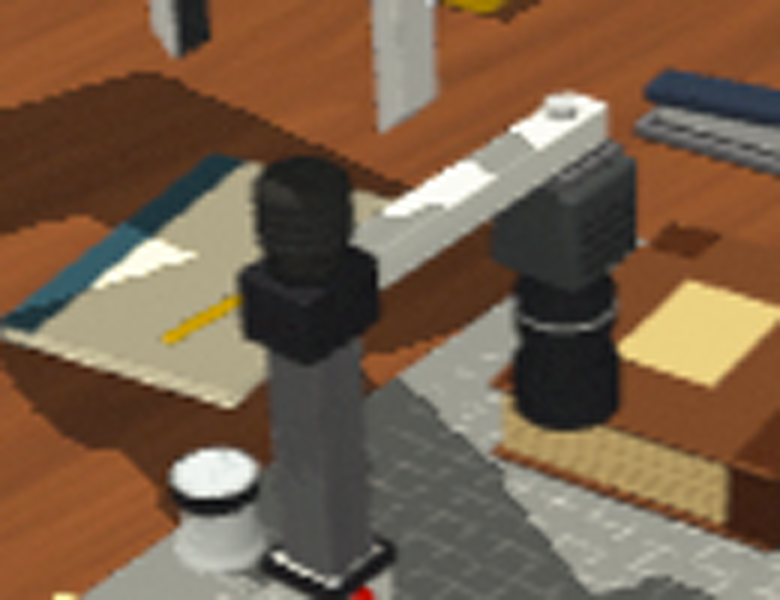

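The tube stays up with the gripper off it, the camera is raised, and red is still visible at (363, 594). Moving to the book's near side.

Call:
servo_tool(
  moves=[
    [[0,0,-0.08,0.1,-0.03,0,0],[0,0,-0.16,0.18,-0.08,0,0],[0,0,-0.3,0.26,-0.12,0,0],[0,0,-0.4,0.34,-0.17,0,0],[0,0,-0.5,0.42,-0.22,0,0],[0,0,-0.6,0.5,-0.27,0,0],[0,0,-0.7,0.58,-0.324,0,0],[0,0,-0.8,0.628,-0.324,0,0],[0,0,-0.9,0.628,-0.324,0,0],[0,0,-1,0.628,-0.324,0,0],[0,0,-1,0.628,-0.324,0,0],[0,0,-1,0.628,-0.324,0,0]],
  ],
)

```text
time_s: 7.03
ee_pos: [0.4385, 0.1605, 0.3576]
eef_rot: [3.141, 0.001, -3.121]
force: [-0.7, 0.1, 0.2]
grip_width: 0.094
```

```bash
python3 -c "
from h import *
plan((*S(-235,245),.06,3.224),(*S(-235,245),.037,3.224))"
```

```text
t 7.03 p [0.4385 0.1605 0.3576] rpy [ 3.141e+00  1.000e-03 -3.121e+00] F [-0.7  0.1  0.2] w 0.094
[ 1.000e-04  7.000e-04 -3.960e-02 -1.160e-02 -1.010e-02  5.952e-01]
[ 1.000e-04  7.000e-04 -3.960e-02 -1.160e-02 -1.010e-02  6.412e-01]
```

Call:
servo_tool(
  moves=[
    [[0,0,-0.04,-0.012,-0.01,0.08,0],[0,0,-0.04,-0.012,-0.01,0.16,0],[0,0,-0.04,-0.012,-0.01,0.24,0],[0,0,-0.04,-0.012,-0.01,0.32,0],[0,0,-0.04,-0.012,-0.01,0.4,0],[0,0,-0.04,-0.012,-0.01,0.47,0],[0,0,-0.04,-0.012,-0.01,0.54,0],[0,0,-0.04,-0.012,-0.01,0.54,0],[0,0,-0.04,-0.012,-0.01,0.54,0]],
  ],
)

```text
time_s: 7.78
ee_pos: [0.4438, 0.1554, 0.0867]
eef_rot: [-3.141, -0.003, -3.059]
force: [-0.9, 0.7, 0.7]
grip_width: 0.094
```

```bash
python3 -c "
from h import *
plan((*S(-235,245),.037,3.224))"; python3 snap.py scene s7 200 400 120 270 4;python3 snap.py top t7 190 390 130 280 4
```

```text
t 7.78 p [0.4438 0.1554 0.0867] rpy [-3.141e+00 -3.000e-03 -3.059e+00] F [-0.9  0.7  0.7] w 0.094
[-0.0003 -0.0017  0.0004 -0.0021  0.0003  0.0995]
```

View pics/s7.png

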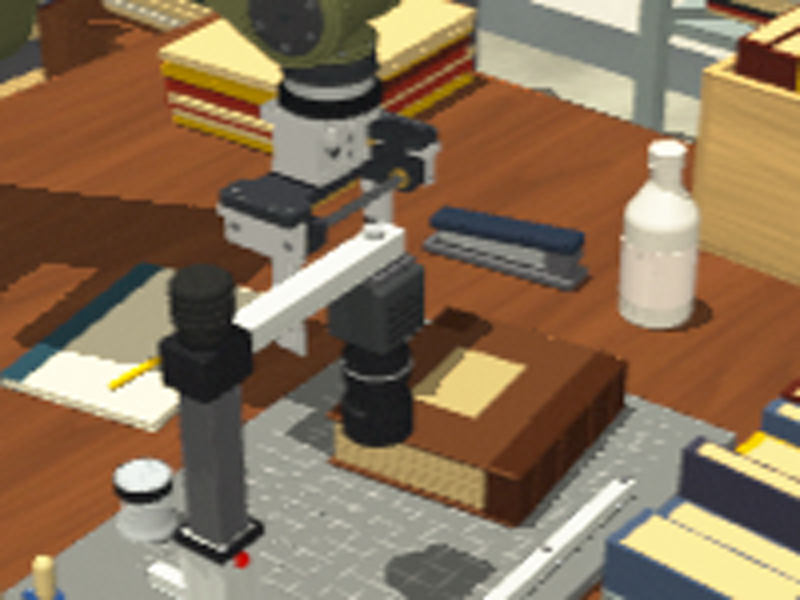

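View pics/t7.png

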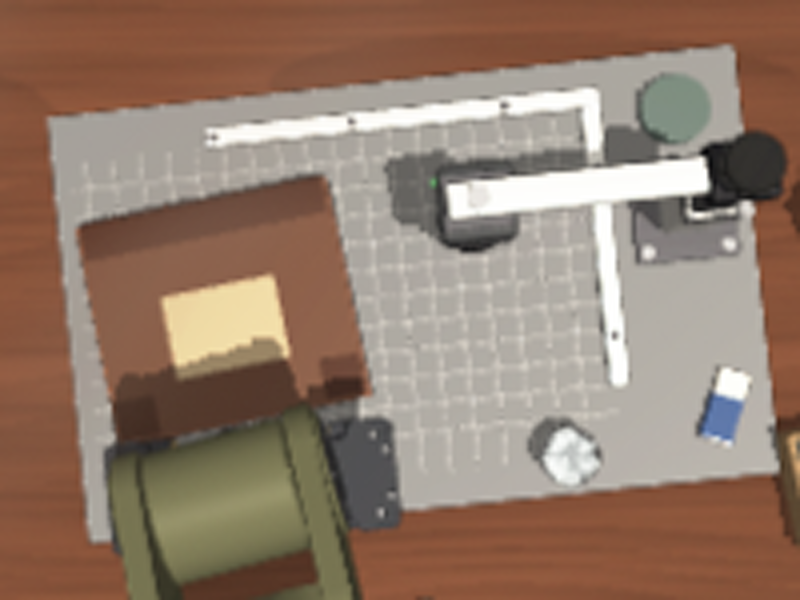

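Call:
servo_tool(
  moves=[
    [[0,0,0,-0.002,0,0.06,0],[0,0,0,-0.002,0,0.1,0],[0,0,0,-0.002,0,0.1,0],[0,0,0,-0.02,0,0.1,0],[0,0,0,-0.04,0,0.1,0],[0,0,0,-0.06,0,0.1,0],[0,0,0,-0.08,0,0.1,0],[0,0,0,-0.1,0,0.1,0],[0,0,0,-0.1,0,0.1,0]],
  ],
)

```text
time_s: 8.63
ee_pos: [0.4983, 0.1605, 0.042]
eef_rot: [3.14, 0.007, -3.059]
force: [0.2, -0.1, 0.8]
grip_width: 0.0939
```

```bash
python3 -c "
from h import *
plan((*S(-176,245),.037,3.224))"; python3 snap.py top t8 190 390 130 280 4
```

```text
t 8.63 p [0.4983 0.1605 0.042 ] rpy [ 3.14   0.007 -3.059] F [ 0.2 -0.1  0.8] w 0.0939
[ 0.0007  0.0044  0.0004 -0.0104 -0.0008  0.01  ]
```

View pics/t8.png

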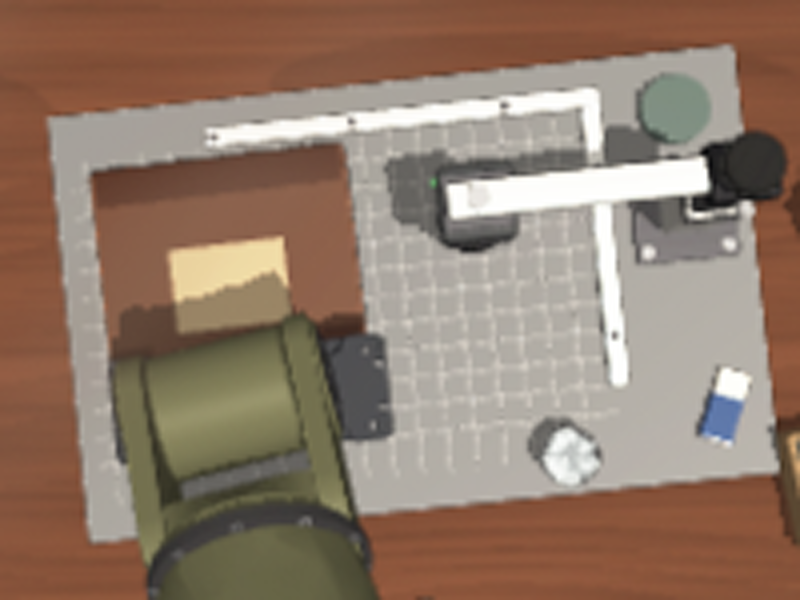

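```bash
cat >> h.py <<'E'
def inS(w):
    s=np.load("stand.npz");th=float(s["th"]);R=np.array([[np.cos(th),-np.sin(th)],[np.sin(th),np.cos(th)]])
    return (np.atleast_2d(w)[:,:2]*1000-s["o"])@R-[105,-135]
E
python3 -c "
from h import *
print(inS(ray('top',crop([(92,171),(345,146),(365,335)],190,130),.063)), inS(ray('top',crop([(212,145),(586,106),(612,384)],190,130),.032)))"
```

```text
[[ -13.980532    349.25723032]
 [ -14.73074407  171.0975217 ]
 [-147.6999498   170.47401845]] [[-3.43615103e-01  2.66777256e+02]
 [-4.21022324e-02 -2.38666738e+00]
 [-1.99503531e+02 -1.45404108e-01]]
```

Call:
servo_tool(
  moves=[
    [[0,0,0,-0.012,0,0.006,0],[0,0,0,-0.018,0,0.008,0],[0,0,0,-0.018,0,0.008,0],[0,0,0,0.05,0,0,0],[0,0,0,0.08,0,-0.06,0],[0,0,0,0.08,0,-0.14,0],[0,0,0,0.08,0,-0.2,0],[0,0,0,0.08,0,-0.2,0]],
  ],
)

```text
time_s: 9.35
ee_pos: [0.4593, 0.1576, 0.1479]
eef_rot: [3.139, 0.017, -3.059]
force: [0.6, 0.6, 0.8]
grip_width: 0.0939
```

```bash
python3 -c "
from h import *
plan((*S(-200,378),.14,2.4),(*S(-86,378),.14,1.654),(*S(-86,376),.037,1.654))
print(inS(ray('top',[(152,217)],.1)))"
```

```text
t 9.35 p [0.4593 0.1576 0.1479] rpy [ 3.139  0.017 -3.059] F [0.6 0.6 0.8] w 0.0939
[ 0.006   0.0093  0.5249 -0.0405  0.2645  0.0172]
[ 0.0097  0.007   0.9998 -0.2685  0.2645  0.021 ]
[ 0.0097  0.007   0.9998 -0.2651  0.2599  0.2269]
[[-122.84550663  519.45951177]]
```

Call:
servo_tool(
  moves=[
    [[0,0,0.08,0,0.07,-0.04,0],[0,0,0.16,0,0.14,-0.06,0],[0,0,0.24,0,0.2,-0.06,0],[0,0,0.32,-0.05,0.2645,-0.06,0],[0,0,0.4,-0.12,0.2645,-0.06,0],[0,0,0.48,-0.19,0.2645,-0.06,0],[0,0,0.56,-0.265,0.2645,-0.06,0],[0.01,0.007,0.65,-0.265,0.2645,-0.06,0],[0.01,0.007,0.75,-0.265,0.2645,-0.06,0],[0.01,0.007,0.85,-0.265,0.2645,-0.06,0],[0.01,0.007,0.95,-0.265,0.2645,-0.06,0],[0.01,0.007,1,-0.265,0.2645,-0.06,0]],
  ],
)

```text
time_s: 10.35
ee_pos: [0.58, 0.3002, 0.1805]
eef_rot: [3.141, 0.001, 1.739]
force: [0.0, 0.1, -0.1]
grip_width: 0.0942
```

```bash
python3 -c "
from h import *
plan((*S(-86,376),.08,1.654),(*S(-86,376),.037,1.654))"; python3 snap.py top t9 170 370 110 260 4
```

```text
t 10.35 p [0.58   0.3002 0.1805] rpy [3.141e+00 1.000e-03 1.739e+00] F [ 0.   0.1 -0.1] w 0.0942
[ 2.00e-04  6.00e-04  5.39e-02 -3.90e-03  4.10e-03  2.01e-01]
[ 2.00e-04  6.00e-04  5.39e-02 -3.90e-03  4.10e-03  2.87e-01]
```

View pics/t9.png

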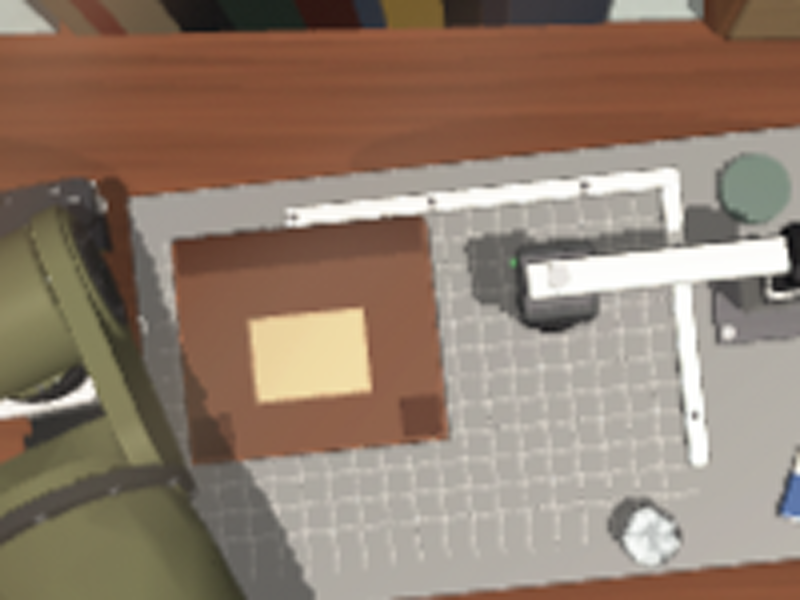

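Call:
servo_tool(
  moves=[
    [[0,0,0.054,-0.004,0.004,0.08,0],[0,0,0.054,-0.004,0.004,0.16,0],[0,0,0.054,-0.004,0.004,0.24,0],[0,0,0.054,-0.004,0.004,0.287,0],[0,0,0.054,-0.004,0.004,0.287,0]],
  ],
)

```text
time_s: 10.82
ee_pos: [0.5798, 0.2972, 0.0314]
eef_rot: [-3.134, 0.004, 1.647]
force: [-0.9, -0.0, -0.3]
grip_width: 0.0939
```

```bash
python3 -c "
from h import *
k=ray('top',crop([(173,241),(427,217),(448,437),(193,463)],170,110),.063)
print(inS(k)); t,o,R,r=fit([(80,90),(80,-90),(-80,-90),(-80,90)],k*1000);print(t-.0828,inS(o/1000))
plan((*S(-84,190),.037,1.654))"
```

```text
[[  -7.05993233  347.88041169]
 [  -8.5916479   169.07191182]
 [-163.1738876   169.93549138]
 [-163.21898991  348.96049531]]
-0.005046908825268939 [[-85.51111444 258.96207755]]
t 10.82 p [0.5798 0.2972 0.0314] rpy [-3.134  0.004  1.647] F [-0.9 -0.  -0.3] w 0.0939
[-0.0047  0.0023 -0.0046 -0.3698  0.0119 -0.0098]
```

Call:
servo_tool(
  moves=[
    [[0,0,0,-0.02,0,-0.01,0],[0,0,0,-0.04,0.002,-0.01,0],[0,0,0,-0.06,0.002,-0.01,0],[0,0,0,-0.085,0.003,-0.01,0],[0,0,0,-0.11,0.004,-0.01,0],[0,0,0,-0.135,0.004,-0.01,0],[0,0,0,-0.16,0.005,-0.01,0],[0,0,0,-0.18,0.005,-0.01,0],[0,0,0,-0.195,0.006,-0.01,0],[0,0,0,-0.2,0.006,-0.01,0],[0,0,0,-0.2,0.006,-0.01,0]],
  ],
)

```text
time_s: 11.73
ee_pos: [0.5913, 0.1967, 0.0384]
eef_rot: [-3.137, 0.003, 1.646]
force: [0.3, 0.8, 0.3]
grip_width: 0.094
```

```bash
python3 -c "
from h import *
plan((*S(-84,190),.037,1.654))"; python3 snap.py top t10 190 390 130 280 4;  python3 snap.py scene s10 190 390 120 270 4
```

```text
t 11.73 p [0.5913 0.1967 0.0384] rpy [-3.137e+00  3.000e-03  1.646e+00] F [0.3 0.8 0.3] w 0.094
[-0.0031  0.0021 -0.005  -0.1676  0.0044  0.0034]
```

View pics/t10.png

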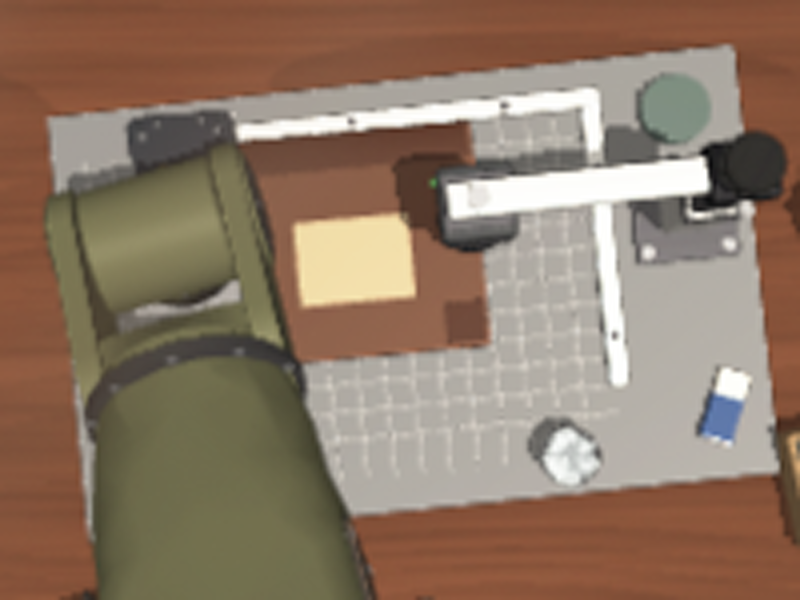

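View pics/s10.png

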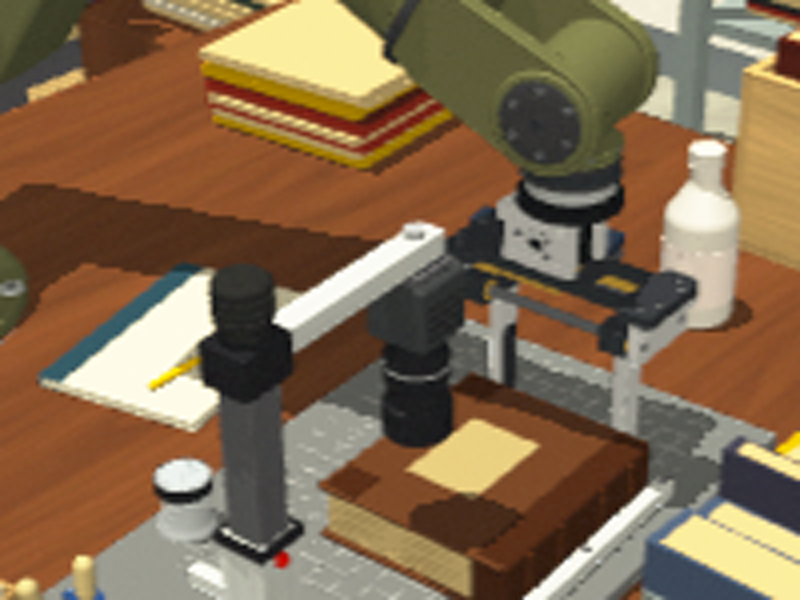

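Call:
servo_tool(
  moves=[
    [[0,0,0,-0.02,0,0,0],[0,0,0,-0.04,0.001,0,0],[0,0,0,-0.06,0.001,0,0],[0,0,0,-0.08,0.002,0,0],[0,0,0,-0.1,0.002,0,0],[0,0,0,-0.12,0.003,0,0],[0,0,0,-0.14,0.003,0,0],[0,0,0,-0.156,0.003,0,0],[0,0,0,-0.156,0.003,0,0]],
  ],
)

```text
time_s: 12.58
ee_pos: [0.5983, 0.1174, 0.0378]
eef_rot: [-3.135, 0.005, 1.645]
force: [-0.4, -1.3, 0.6]
grip_width: 0.0939
```

```bash
python3 -c "
from h import *
plan((*S(-84,220),.16,1.654))
print(inS(get_obs()['ee_pos']) if 0 else '')"; python3 snap.py top t11 190 390 130 280 4;  python3 snap.py scene s11 190 390 120 270 4
```

```text
t 12.58 p [0.5983 0.1174 0.0378] rpy [-3.135  0.005  1.645] F [-0.4 -1.3  0.6] w 0.0939
[-4.200e-03  3.100e-03 -5.700e-03  5.050e-02  2.000e-04 -2.446e-01]
```

View pics/t11.png

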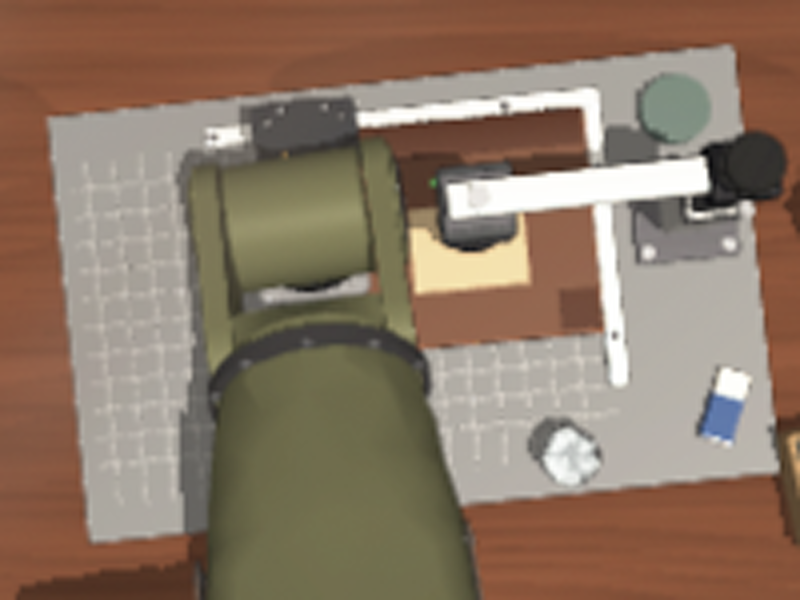

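View pics/s11.png

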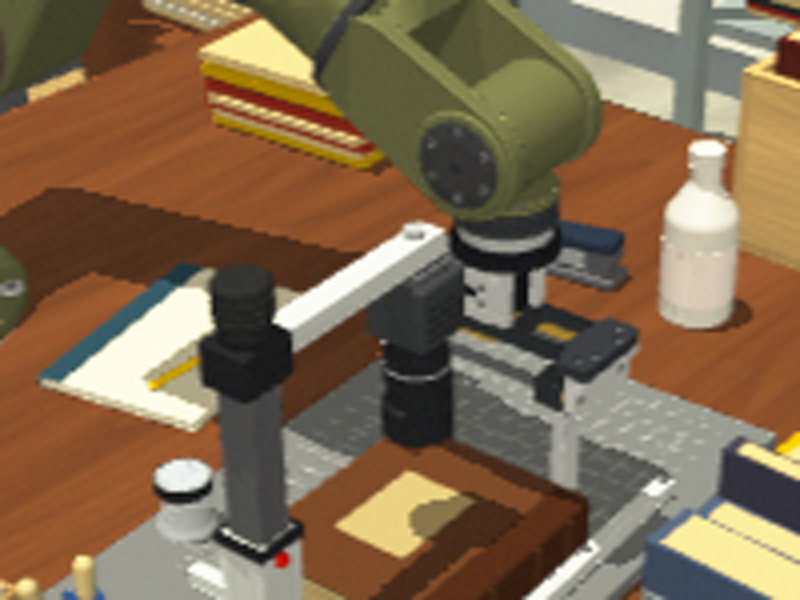

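Call:
servo_tool(
  moves=[
    [[0,0,0,0.03,0,0,0],[0,0,0,0.06,0,-0.05,0],[0,0,0,0.08,0,-0.12,0],[0,0,-0.06,0.1,-0.06,-0.2,0],[0,0,-0.14,0.1,-0.12,-0.26,0],[0,0,-0.22,0.1,-0.18,-0.26,0],[0,0,-0.3,0.1,-0.23,-0.26,0],[0,0,-0.38,0.1,-0.23,-0.26,0],[0,0,-0.46,0.1,-0.23,-0.26,0],[0,0,-0.54,0.1,-0.23,-0.26,0],[0,0,-0.62,0.1,-0.23,-0.26,0],[0,0,-0.7,0.1,-0.23,-0.26,0]],
  ],
)

```text
time_s: 13.68
ee_pos: [0.4803, 0.1617, 0.1686]
eef_rot: [-3.135, -0.003, 2.747]
force: [0.2, 0.2, 0.0]
grip_width: 0.0939
```

```bash
python3 -c "
from h import *
plan((*S(-195,200),.17,3.224),(*S(-195,102),.17,3.224),(*S(-191,102),.037,3.224))
print(inS(get_obs()['ee_pos']) if 0 else '')"
```

```text
t 13.68 p [0.4803 0.1617 0.1686] rpy [-3.135e+00 -3.000e-03  2.747e+00] F [0.2 0.2 0. ] w 0.0939
[-0.0039 -0.0032 -0.3036 -0.0513 -0.0816 -0.0025]
[-0.0039 -0.0032 -0.3036 -0.1413 -0.2557 -0.0015]
[-0.0039 -0.0032 -0.3036 -0.1493 -0.2502  0.2644]
```

Call:
servo_tool(
  moves=[
    [[0,0,-0.08,0,0,0,0],[0,0,-0.16,-0.02,-0.03,0,0],[0,0,-0.24,-0.05,-0.08,0,0],[0,0,-0.303,-0.08,-0.14,0,0],[-0.004,-0.003,-0.303,-0.11,-0.2,0,0],[-0.004,-0.003,-0.303,-0.141,-0.256,0,0],[-0.004,-0.003,-0.303,-0.141,-0.256,0,0],[-0.004,-0.003,-0.303,-0.141,-0.256,0.07,0],[-0.004,-0.003,-0.303,-0.142,-0.255,0.14,0],[-0.004,-0.003,-0.303,-0.142,-0.255,0.14,0]],
  ],
)

```text
time_s: 14.52
ee_pos: [0.4937, 0.0173, 0.0941]
eef_rot: [3.141, -0.009, -3.06]
force: [-1.6, 0.6, -1.7]
grip_width: 0.0941
```

```bash
python3 -c "
from h import *
plan((*S(-191,102),.037,3.224))"; python3 snap.py top t12 190 390 130 280 4;  python3 snap.py scene s12 190 390 120 270 4
```

```text
t 14.52 p [0.4937 0.0173 0.0941] rpy [ 3.141 -0.009 -3.06 ] F [-1.6  0.6 -1.7] w 0.0941
[ 0.0007 -0.0055 -0.0003 -0.0144 -0.0022  0.1142]
```

View pics/t12.png

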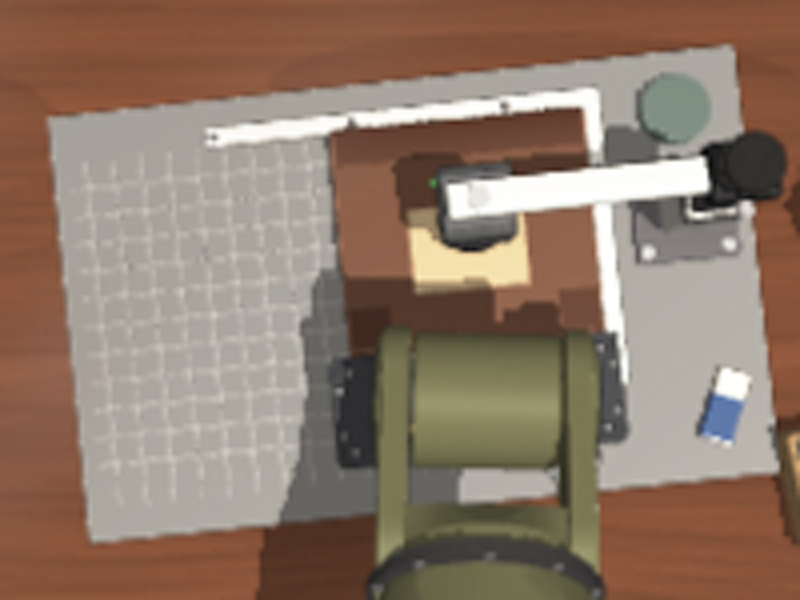

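View pics/s12.png

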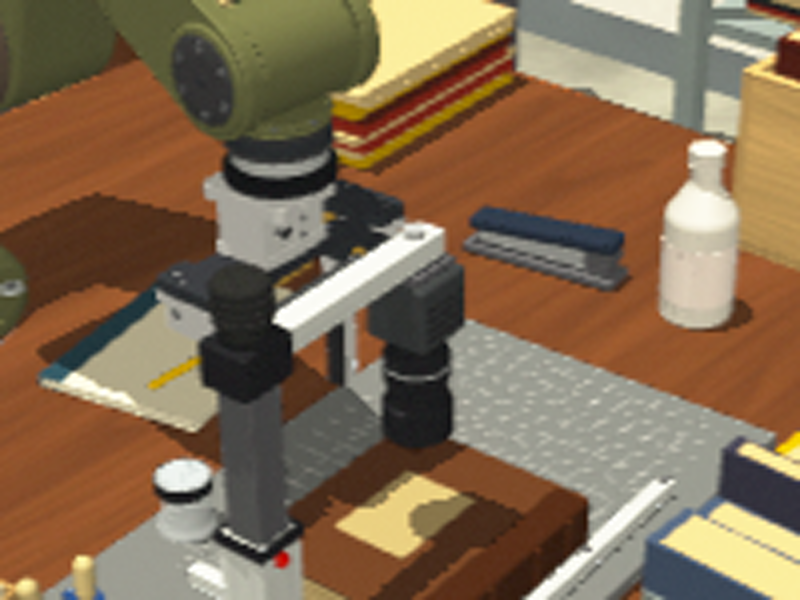

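Call:
servo_tool(
  moves=[
    [[0,-0.005,0,-0.014,-0.002,0.04,0],[0,-0.005,0,-0.014,-0.002,0.08,0],[0,-0.005,0,-0.014,-0.002,0.114,0],[0,-0.005,0,-0.014,-0.002,0.114,0],[0,-0.005,0,-0.024,-0.002,0.114,0],[0,-0.005,0,-0.034,-0.002,0.114,0],[0,-0.005,0,-0.044,-0.002,0.114,0],[0,-0.005,0,-0.048,-0.002,0.114,0],[0,-0.005,0,-0.048,-0.002,0.114,0]],
  ],
)

```text
time_s: 15.37
ee_pos: [0.521, 0.0182, 0.0433]
eef_rot: [3.142, 0.007, -3.059]
force: [-0.1, 0.7, 0.3]
grip_width: 0.0944
```

Call:
servo_tool(
  moves=[
    [[0,0,0,-0.003,0,0,0],[0,0,0,-0.006,0,0,0],[0,0,0,-0.006,0,0,0]],
  ],
)

```text
time_s: 15.62
ee_pos: [0.5229, 0.0183, 0.0433]
eef_rot: [3.141, 0.004, -3.059]
force: [-11.0, -1.8, 8.9]
grip_width: 0.0941
```

```bash
python3 -c "
from h import *
from station import get_obs
plan(); print(inS(get_obs()['ee_pos']))"; python3 snap.py top t13 270 370 130 230 6;  python3 snap.py scene s13 220 370 180 300 5
```

```text
t 15.62 p [0.5229 0.0183 0.0433] rpy [ 3.141  0.004 -3.059] F [-11.   -1.8   8.9] w 0.0941
[[-168.51623818  101.61021742]]
```

View pics/t13.png

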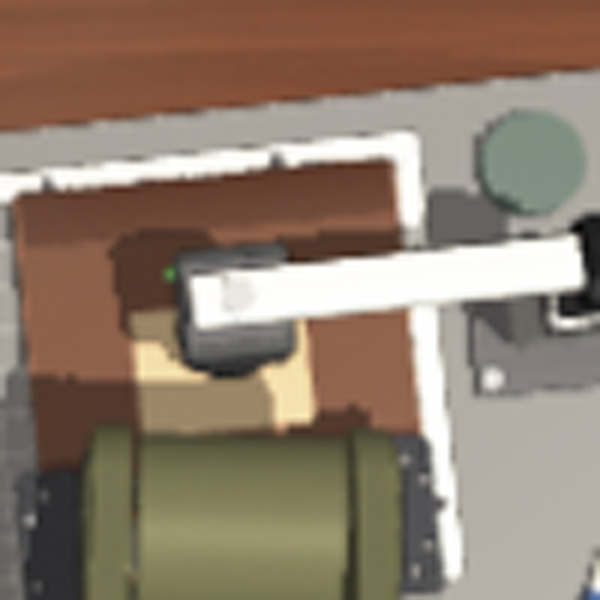

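View pics/s13.png

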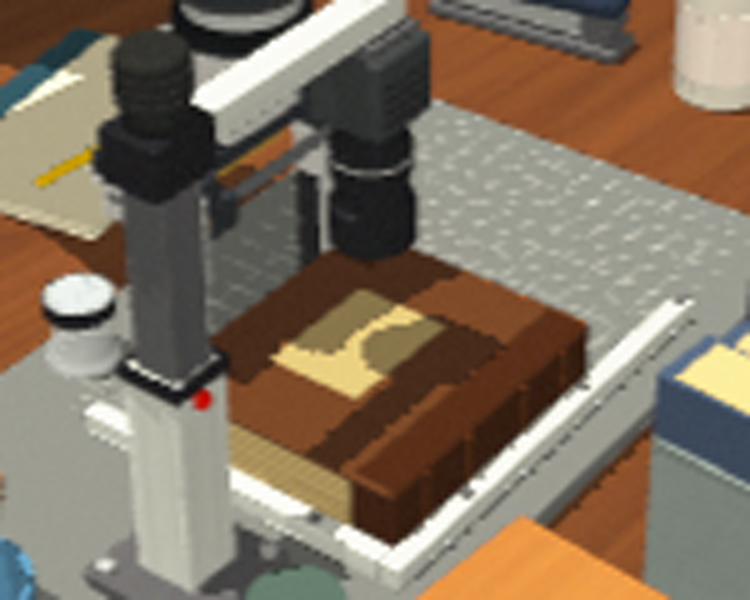

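Call:
servo_tool(
  moves=[
    [[0,0,0,-0.004,0,0,0],[0,0,0,-0.007,0,0,0],[0,0,0,-0.007,0,0,0]],
  ],
)

```text
time_s: 15.97
ee_pos: [0.523, 0.0182, 0.0433]
eef_rot: [3.141, -0.005, -3.059]
force: [-29.9, -3.4, 23.3]
grip_width: 0.0937
```

```bash
python3 -c "
from h import *
from station import get_obs
plan((*S(-240,160),.17,3.1)); print(inS(get_obs()['ee_pos']))"
```

```text
t 15.97 p [0.523  0.0182 0.0433] rpy [ 3.141 -0.005 -3.059] F [-29.9  -3.4  23.3] w 0.0937
[-0.     -0.0033  0.0788  0.1445  0.1168 -0.2526]
[[-168.42633644  101.57589816]]
```

Firm stop (−30 N with no motion), so the book is seated on the far fence. Now back to the left side for the last push.

Call:
servo_tool(
  moves=[
    [[0,0,0,0.01,0,0,0],[0,0,0,0.04,0,0,0],[0,0,0,0.05,0,-0.06,0],[0,0,0,0.05,0,-0.14,0],[0,0,0,0.05,0.05,-0.22,0],[0,0,0,0.05,0.12,-0.25,0],[0,0,0,0.05,0.2,-0.25,0],[0,0,0.1,0.04,0.26,-0.25,0],[0,0,0.2,0,0.26,-0.25,0],[0,0,0.3,0,0.26,-0.25,0],[0,0,0.4,0,0.26,-0.25,0],[0,0,0.5,0,0.26,-0.25,0]],
  ],
)

```text
time_s: 16.97
ee_pos: [0.5131, 0.1481, 0.1683]
eef_rot: [-3.139, -0.004, 2.593]
force: [0.4, 0.6, -0.2]
grip_width: 0.0939
```

```bash
python3 -c "
from h import *
plan((*S(-85,228),.16,1.654),(*S(-85,215),.037,1.654))"
```

```text
t 16.97 p [0.5131 0.1481 0.1683] rpy [-3.139 -0.004  2.593] F [ 0.4  0.6 -0.2] w 0.0939
[-0.0029 -0.0017  0.5978 -0.1378  0.0913  0.0158]
[-0.0029 -0.0017  0.5978 -0.1542  0.0709  0.2618]
```

Call:
servo_tool(
  moves=[
    [[0,0,0.08,0,0.03,0,0],[0,0,0.16,0,0.06,0,0],[0,0,0.24,-0.02,0.091,0,0],[0,0,0.32,-0.05,0.091,0,0],[0,0,0.4,-0.08,0.091,0,0],[0,0,0.48,-0.11,0.091,0,0],[0,0,0.56,-0.138,0.091,0,0],[-0.003,-0.002,0.598,-0.138,0.091,0,0],[-0.003,-0.002,0.598,-0.138,0.091,0.06,0],[-0.003,-0.002,0.598,-0.14,0.09,0.12,0],[-0.003,-0.002,0.598,-0.14,0.09,0.14,0]],
  ],
)

```text
time_s: 17.88
ee_pos: [0.5944, 0.1495, 0.0941]
eef_rot: [-3.137, 0.001, 1.654]
force: [-0.4, 0.4, 0.0]
grip_width: 0.0939
```

```bash
python3 -c "
from h import *
plan((*S(-85,215),.037,1.654),(*S(-85,195),.037,1.654))"
```

```text
t 17.88 p [0.5944 0.1495 0.0941] rpy [-3.137e+00  1.000e-03  1.654e+00] F [-0.4  0.4  0. ] w 0.0939
[-0.0028  0.0005 -0.0003 -0.0229  0.0032  0.1141]
[-0.0028  0.0005 -0.0003 -0.0629  0.0032  0.1142]
```

Call:
servo_tool(
  moves=[
    [[-0.003,0,0,-0.01,0.003,0.05,0],[-0.003,0,0,-0.02,0.003,0.1,0],[-0.003,0,0,-0.023,0.003,0.114,0],[-0.003,0,0,-0.035,0.003,0.114,0],[-0.003,0,0,-0.05,0.003,0.114,0],[-0.003,0,0,-0.06,0.003,0.114,0],[-0.003,0,0,-0.068,0.003,0.114,0],[-0.003,0,0,-0.074,0.003,0.114,0],[-0.003,0,0,-0.074,0.003,0.114,0]],
  ],
)

```text
time_s: 18.63
ee_pos: [0.5992, 0.1149, 0.0391]
eef_rot: [3.139, -0.003, 1.654]
force: [-5.6, 16.3, 5.7]
grip_width: 0.0938
```

Call:
servo_tool(
  moves=[
    [[0,0,0,-0.004,0,0,0],[0,0,0,-0.008,0,0,0],[0,0,0,-0.008,0,0,0]],
  ],
)

```text
time_s: 18.88
ee_pos: [0.599, 0.1146, 0.0402]
eef_rot: [3.138, -0.009, 1.656]
force: [-6.2, 27.7, 0.2]
grip_width: 0.0939
```

```bash
python3 -c "
from h import *
from station import get_obs
plan(); print(inS(get_obs()['ee_pos']))"
```

```text
t 18.88 p [0.599  0.1146 0.0402] rpy [ 3.138 -0.009  1.656] F [-6.2 27.7  0.2] w 0.0939
[[-84.66373411 191.34555804]]
```

```bash
python3 snap.py top t14 270 370 130 230 6;  python3 snap.py scene s14 220 370 180 300 5
```

```text
(no output)
```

View pics/t14.png

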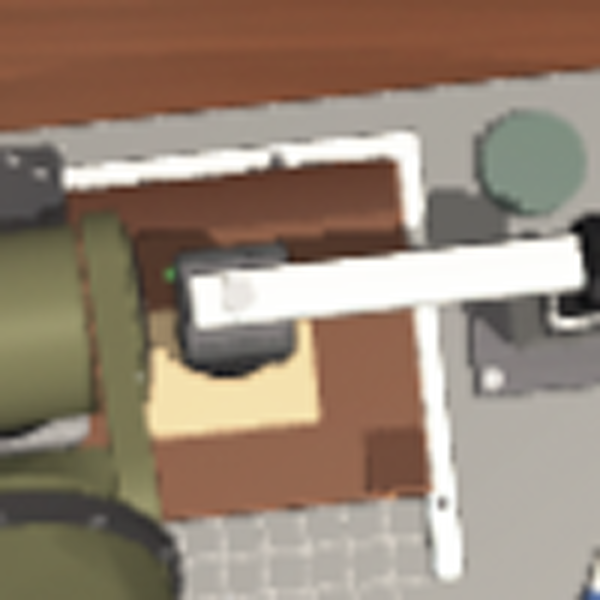

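View pics/s14.png

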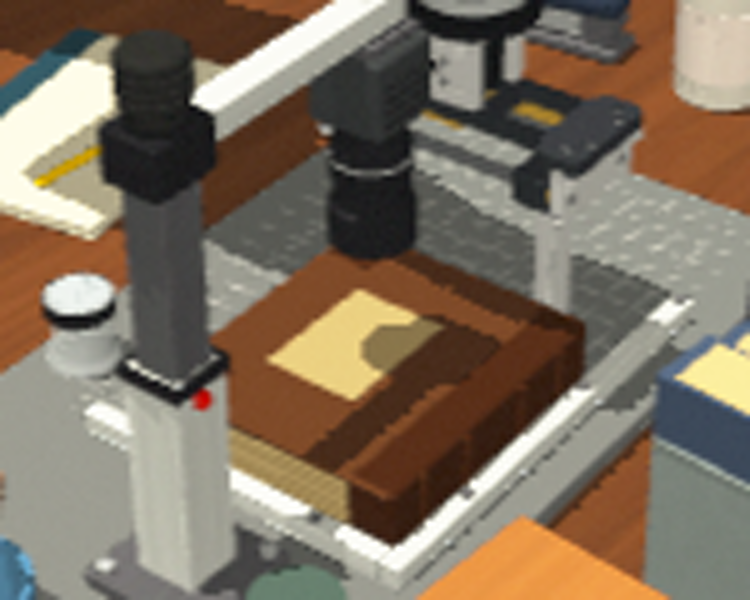

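```bash
python3 - <<'E'
from h import *
P={ 'bookFR':S(0,0,63),'bookNR':S(-160,0,63),'fenceC':S(0,0,32),'fenceEnd':S(-200,0,32),'fenceOutC':S(12,-12,32),'fenceFL':S(0,270,32)}
for k,v in P.items(): print(k,(proj('top',v)-[330,140]+.5)*12-.5)
a=cv2.imread('pics/t14_full.png');cv2.imwrite('pics/t14z.png',cv2.resize(a[140:190,325:375],None,fx=12,fy=12,interpolation=cv2.INTER_CUBIC))
cv2.imwrite('pics/t14y.png',cv2.resize(a[190:240,325:375],None,fx=12,fy=12,interpolation=cv2.INTER_CUBIC))
E
```

```text
bookFR [[ 80.32741021 180.96718311]]
bookNR [[152.03899207 864.30560549]]
fenceC [[ 69.0084571 199.8536752]]
fenceEnd [[ 156.60804505 1035.1444271 ]]
fenceOutC [[113.9117845  144.79128749]]
fenceFL [[-1056.54442097   315.95621487]]
```

View pics/t14z.png

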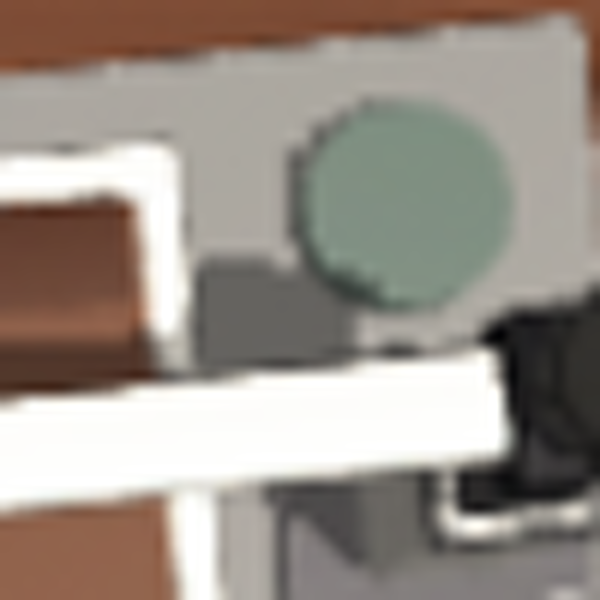

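View pics/t14y.png

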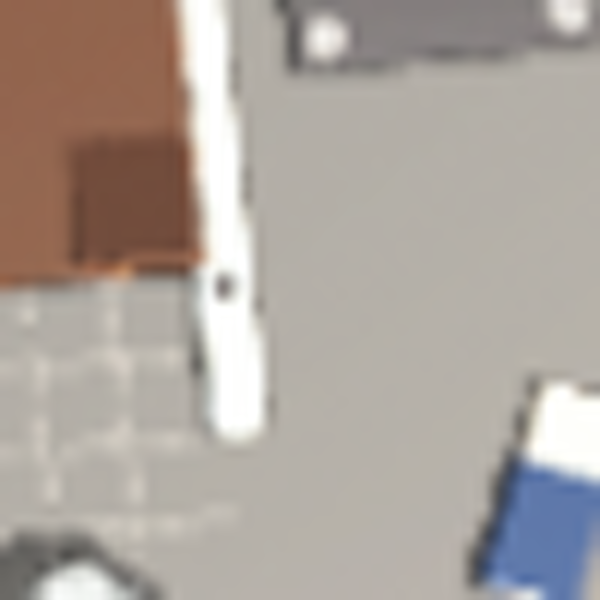

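Call:
servo_tool(
  moves=[
    [[0,0,0,0.008,0,0,0],[0,0,0,0.03,0,0,0],[0,0,0,0.06,0,0,0],[0,0,0,0.12,0,-0.06,0],[0,0,0,0.18,0,-0.14,0],[0,0,0,0.24,0,-0.22,0],[0,0,0,0.26,0,-0.3,0],[0,0,0,0.26,0,-0.3,0],[0,0,0,0.26,0,-0.3,0]],
  ],
)

```text
time_s: 19.73
ee_pos: [0.5885, 0.2455, 0.1964]
eef_rot: [3.131, -0.01, 1.658]
force: [-0.2, 0.2, -0.3]
grip_width: 0.0941
```

```bash
python3 snap.py top t15 265 365 140 230 8;  python3 snap.py scene s15 220 370 190 300 5; python3 -c "
from h import *
for n,o,s in(('top',(265,140),8),('scene',(220,190),5)):
  for k,v in {'FR':S(0,0,63),'FL':S(0,180,63),'NL':S(-160,180,63),'NR':S(-160,0,63),'FRb':S(0,0,18),'fC':S(0,0,32),'fOut':S(12,-12,32),'fEnd':S(-200,0,32)}.items(): print(n,k,((proj(n,v)-o+.5)*s-.5).round(0))
"
```

```text
top FR [[573. 120.]]
top FL [[ 61. 173.]]
top NL [[107. 628.]]
top NR [[621. 576.]]
top FRb [[563. 139.]]
top fC [[566. 133.]]
top fOut [[596.  96.]]
top fEnd [[624. 690.]]
scene FR [[388. 453.]]
scene FL [[588. 277.]]
scene NL [[355. 179.]]
scene NR [[146. 333.]]
scene FRb [[389. 522.]]
scene fC [[389. 501.]]
scene fOut [[394. 524.]]
scene fEnd [[ 95. 351.]]
```

View pics/t15.png

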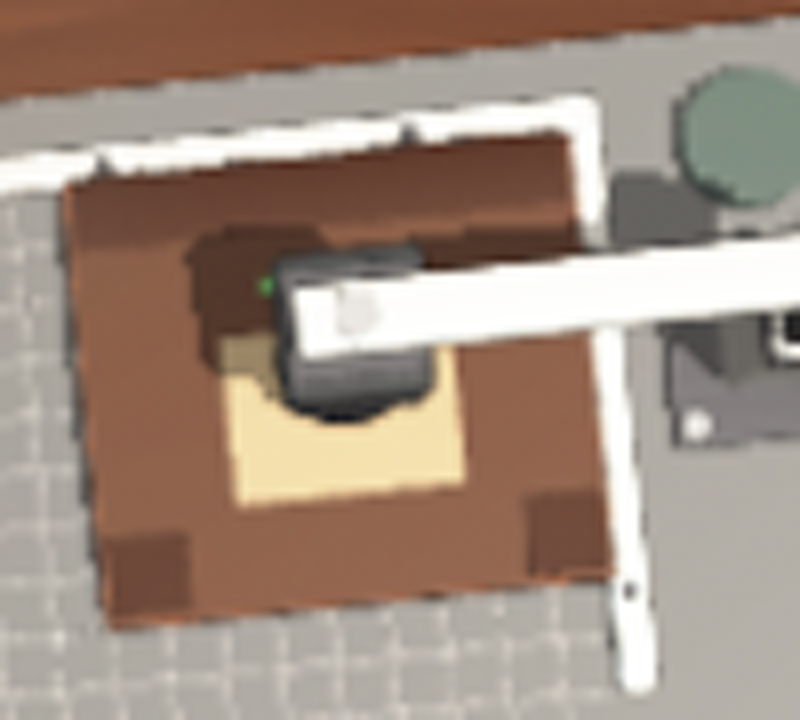

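View pics/s15.png

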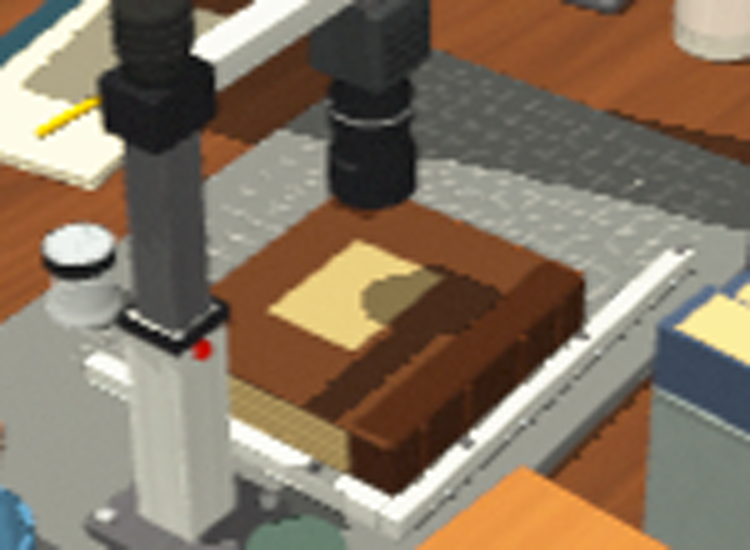

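```bash
python3 - <<'E'
import cv2
a=cv2.imread('pics/t15_full.png');b=cv2.imread('pics/top0.png')
cv2.imwrite('pics/cmp.png',cv2.vconcat([b[125:300,120:450],a[125:300,120:450]]).repeat(1,0))
c=cv2.vconcat([b[125:300,120:450],a[125:300,120:450]]);cv2.imwrite('pics/cmp.png',cv2.resize(c,None,fx=1.7,fy=1.7))
E
```

```text
(no output)
```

View pics/cmp.png

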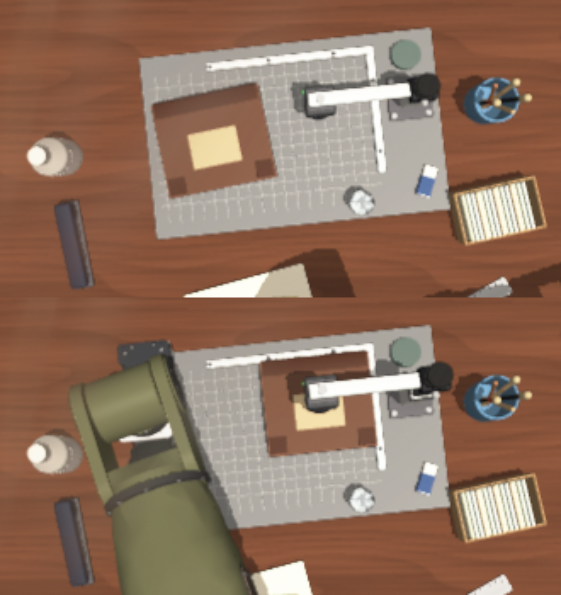

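```bash
python3 -c "
from station import *
print(hand_in())"
```

```text
the job is handed in; nothing more can be done
None
```

I raised the camera by the black grip until the red lock button snapped out, and it is locked. I then slid the volume under it into the corner of the two fences and handed the job in at about 20 s, with the gripper clear.

**Camera:** The red button is visible out of the sleeve, and the tube stayed up after I let go.

**Volume, far fence:** I pushed the volume with the open fingers and it stopped dead at about 30 N. In the top image its near edge is within 1 mm of the flush position and parallel to the stand.

**Volume, right-hand fence:** It stopped dead at about 28 N, far more than its friction on the board could explain.

**Other things:** The bystanders visible from above are where they started, and the volume did not touch the camera. Most contact-free force readings were within about 2 N.

**Checks that disagreed:**
- The top image puts the volume's right-hand edge 2–4 mm short of the right fence, though its left edge is at the flush position.
- The finger position at that stop was about 1–3 mm off the expected value.
- Both are close to the 2 mm calibration error and the 2.8 mm pixel size, so I trusted the firm stop. A gap of 1–2 mm at that fence is not fully ruled out.
- The spine's top edge looked 3–4 mm short of the far fence. The volume also measured about 156 mm instead of 160 mm along x before I seated it, so I put that down to the spine's shape.

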